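# Key a knurled collar onto an ink roller shaft and hold it home

## Task

Put the knurled collar, skirt down, over the upright roller shaft, turn it until the keyway hidden inside it drops over the shaft's drive pin, and push it fully down onto its seat against the spring. Finish while still gripping the collar and holding it pushed home, so that I can fit the locking screw; if you let go, the spring lifts it again. Leave the oil can, tape roll, T-shaped key and cork block where they are.

Things in the scene. Friction and masses are not known exactly. Their poses are not given: they have to be found in the camera images.
- collar: Loose collar on the table, 0.2 kg, 44 mm high: bright knurled head 50 mm diameter (upper 28 mm) over a dark smooth skirt 44 mm diameter (lower 16 mm); through bore 24 mm. Origin: centre of its underside, z up. Its -x side, marked by a red line across the top and down the head, faces the robot within 0.6 rad at the start.
- keyway (a point): Mouth of the collar's one keyway, at its underside 15 mm from its axis, on its -x side straight below the red line. The keyway is 10 mm wide, 16 mm deep upward, blind, open only underneath: not to be seen from above or the side.
- stand: Fixed bench stand with an ink roller's end upright: grey base 90x90x12 mm, black rubber roller 62 mm diameter up to 46 mm, aluminium cap 52 mm diameter to 49 mm, steel sleeve 31 mm diameter to the seat at 72 mm, then the shaft. Origin: centre of the base's underside, z up; its -x faces the robot within 0.3 rad.
- seat (a point): Point on the shaft axis at the hard seat, 72 mm above the table; the collar is home when its origin is here. Axes as the stand's. The sprung brass ring round the seat, 45 mm diameter, stands 7 mm above it at rest.
- shaft_top (a point): Top of the upright steel shaft, 20.4 mm diameter, 50 mm above the seat; its last 5 mm taper to 12 mm. A 6 mm round pin juts out to 16.5 mm from the axis, its top 12 mm above the seat: an unkeyed collar stops there. Its direction is not measured: within 0.7 rad of the stand's -x. It enters the keyway when they agree within about 0.15 rad.
- spring_plate (a joint): Travel in m of the sprung brass ring (45 mm outside diameter) round the seat: 0 at rest, when its top is 7 mm above the seat; 0.007 when the collar is fully home. It pushes up on the collar with about 4 N at first touch and 9 N when home; a push of 12 to 20 N holds the collar on the seat.
- oil_can: Bystander: small yellow-brown oil can with a thin spout, 62 mm wide, 120 mm high. Origin: centre of its underside.
- tape_roll: Bystander: roll of beige masking tape lying flat, 83 mm diameter, 19 mm high. Origin: centre of its underside.
- quoin_key: Bystander: dark T-shaped steel key lying flat, 86x85x11 mm. Origin: centre of its underside.
- cork_block: Bystander: cork block 45x70x28 mm. Origin: centre of its underside.
Mind the look-alikes: they are no part of the job. What is meant by the collar is not blue or green, and is the larger of those in its own colour.

How it is judged:
By the outcome, as a careful person would: the job done as asked, in the order asked, and still so for the second after the job is handed in, while the arm keeps its last pose, push and grip.
It also fails if it takes over 45 s, if anything falls off the work surface, if the arm or the gripper's body presses on something with over 40 N, if the wrist force passes 120 N, or if a joint passes its speed limit or range.

## Robot

A 6-joint arm with a two-finger parallel gripper is mounted at the origin on the work surface; the furniture and walls round the work are solid. World frame = base frame: x ahead of the robot, y to its left, z up, the work surface at z = 0. Lengths are in m, angles in rad, forces in N, time in s.
With the tool pointing down it reaches from about 0.425 to 0.95 m from the base axis. Payload 3.5 kg.
Tool frame: the origin (TCP) lies midway between the tips of the shut fingers; the grasp point (between the pads) lies 19 mm behind it; z points along the fingers, y is the direction in which the jaws open and shut (so a half turn about z gives the same grasp; the last joint's range is limited). The gripper opens to 85 mm and grips with 20 to 120 N. Pads are 22 mm wide; open, the fingers measure 114 mm over their backs; the gripper's body (76 mm by 85 mm) begins 54 mm behind the grasp point. The pads swing forward as they close: fully open they stand 13 mm farther back than shut.
Start: joints at [1.156, 0.286, 1.577, -0, 1.279, -0.15], TCP at [0.177, 0.651, 0.207] pointing down, gripper open.
Joint ranges: [-2.77, 2.77], [-0.9, 2.22], [0.21, 2.48], [-1.53, 4.67], [0.24, 2.81], [-2.84, 2.84]. Speed limits (rad/s): [2.79, 2.79, 3.14, 3.14, 3.14, 3.14].

## Interface

Orientations are given as a unit quaternion [x, y, z, w].
In Python, from plant import * gives the robot as it stands.
- The arm moves only by the shell command python3 -m jog 'ROWS' [FORCE]. ROWS is a JSON object of lists of equal length, an entry for each row: "travel": the shift along the world's x, y, z in mm, a list of three; "dr": the turn, a rotation vector about the world's x, y, z in degrees, a list of three; "jaw": the closure in counts, from 0 (fully open) to 255 (shut). In form: {"travel": [[x, y, z], ...], "dr": [[wx, wy, wz], ...], "jaw": [jaw, ...]}. A call has 1 to 5 rows; each row shifts and turns the commanded pose from where the row before left it; what a row does not reach is not made up. A row lasts 1/12 s, in which the tool goes at most 41.7 mm and 7.16 degrees, less where a joint would pass 70% of its speed; a pose out of reach is approached as far as the arm can. A call is refused whole if a number of a shift passes 41.7 or a number of a turn 7.16, either way. A call with a gripper value outside its range is refused whole. The fingers move at their own pace and stop on an object; FORCE is the grip in N (left out, the last holds). Time passes only in rows, so rows that do not move let the fingers close. It gives the time, the measured TCP pose, the force and the opening at its end, in the units of the state.
- get_state(): the state, without advancing time (a new reading comes with each control period).
- read_camera(name): name is "scene" or "top" or "wrist"; returns the picture (400x640x3 uint8, red, green, blue); there is no depth.
- camera_info(name): a dict with "K" (3x3 intrinsics, pixels), "k1" (the pictures are not rectified: a ray, as slopes to the right and down, at radius r is drawn at 1 + k1 r^2 times it, then the intrinsics apply), "R" (3x3) and "t" (3): a world point X has camera coordinates R X + t; the wrist camera has in their place "mount" (4x4, takes a point from camera to tool coordinates, whose origin is the TCP and whose axes are the flange's). Camera axes: x right, y down, z forward; pixel columns grow to the right and rows downward; lengths in m; the calibration is good to about 2 mm. A picture is of the moment at which its call begins: read the wrist's pose just before it. camera_info takes no time and is no camera call.
- sign_off(): hands the job in, once; it reports no verdict.
The state is a dict: "time": time; "qpos": joint angles; "dq": joint speeds; "joint_efforts": joint torques, N m; "eef_pos": TCP position; "tcp_rot": TCP orientation; "contact_force": force on the tool from outside, world axes, zero at the start; "wrist_torque": the same for the moment, N m; "opening": opening from 0.0 (shut) to 1.0 (fully open).
Only numpy, scipy, OpenCV 4.12 (cv2) and the standard library are available. Lean on these libraries where they do the work, as an engineer would, in place of code of your own. Each camera call takes 0.05 s, during which the arm holds its last target. There are 200 camera calls.

## Working session

There is one attempt and no reset: what is moved stays moved. The work goes in short steps, Python scripts to look and compute and a shell command to move; the robot and the scene stay as the last step left them, time stands still between calls to the robot, and variables do not carry over. Pictures are saved under pics/ and viewed, about 8 in all and at most 12, crops included, and the job is handed in when it is done.

```bash
mkdir -p pics; ls
python3 - <<'E'
from plant import *
import cv2,numpy as np
print(get_state())
for n in ["scene","top","wrist"]:
    i=camera_info(n); print(n,{k:np.round(v,4).tolist() for k,v in i.items()})
    im=read_camera(n); cv2.imwrite(f"pics/{n}0.png",im[:,:,::-1])
E
```

```text
pics
{'time': 0.0, 'qpos': array([ 1.15607062e+00,  2.87163000e-01,  1.57817227e+00,  1.15832177e-05,
        1.27859345e+00, -1.49986953e-01]), 'dq': array([ 1.87130794e-03, -1.38738641e-03,  2.01174380e-03,  5.80409443e-05,
        3.92396991e-04, -2.24305938e-04]), 'joint_efforts': array([ 3.34668875e-04, -4.05992317e+01, -2.92618418e+01, -2.08901160e-04,
        6.06178233e-03, -1.66213539e-05]), 'eef_pos': array([0.17628965, 0.65083826, 0.20565158]), 'tcp_rot': array([ 1.31984733e-01,  9.91251061e-01, -1.12023207e-03, -3.30760176e-04]), 'contact_force': array([-0.38962433,  0.59108335,  0.62346011]), 'wrist_torque': array([-0.00177688, -0.01959545,  0.03173748]), 'opening': 0.999618248855766}
scene {'K': [[411.7088, 0.0, 317.4484], [0.0, 411.7088, 197.0963], [0.0, 0.0, 1.0]], 'k1': -0.0272, 'R': [[0.7487, -0.6628, 0.0105], [-0.3168, -0.3717, -0.8726], [0.5823, 0.65, -0.4883]], 't': [-0.3233, 0.2858, 0.5264]}
top {'K': [[452.8085, 0.0, 318.5834], [0.0, 452.8085, 200.6086], [0.0, 0.0, 1.0]], 'k1': -0.1051, 'R': [[0.0168, -0.9997, -0.0151], [-0.9979, -0.0158, -0.0635], [0.0632, 0.0162, -0.9979]], 't': [0.1211, 0.512, 1.0334]}
wrist {'K': [[355.7346, 0.0, 324.0256], [0.0, 355.7346, 191.6049], [0.0, 0.0, 1.0]], 'k1': -0.0238, 'mount': [[0.0, -0.9587, -0.2843, 0.0713], [1.0, -0.0001, 0.0007, -0.0009], [-0.0007, -0.2843, 0.9587, -0.1671], [0.0, 0.0, 0.0, 1.0]]}
```

View pics/top0.png

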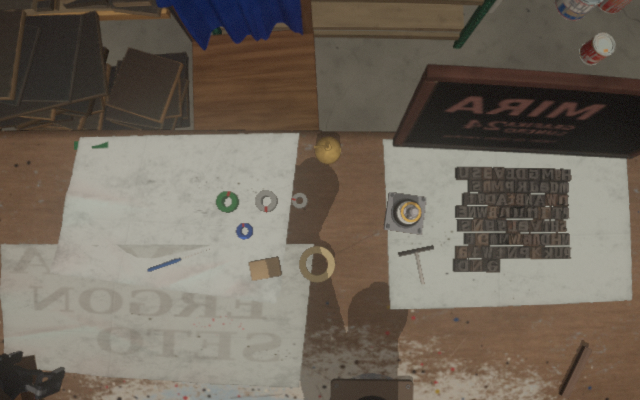

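View pics/scene0.png

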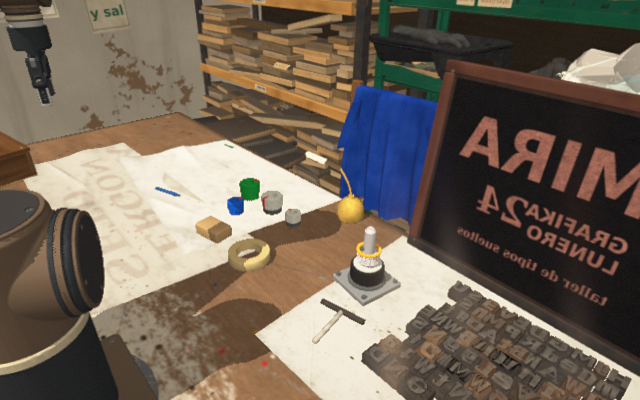

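Top view: the grey collar is at (265,201) with a red mark near (265,208). The small grey decoy is at (299,201), and the stand at (407,213). The oil can is at (328,150).

```bash
cat > h.py <<'E'
from plant import *
import cv2,numpy as np
from scipy.spatial.transform import Rotation as Ro
def cam(n,s=None):
    i=camera_info(n); K=np.array(i["K"])
    if n!="wrist": R=np.array(i["R"]); return K,i["k1"],R.T,-R.T@np.array(i["t"])
    M=np.array(i["mount"]); s=s or get_state(); Rt=Ro.from_quat(s["tcp_rot"]).as_matrix()
    return K,i["k1"],Rt@M[:3,:3],Rt@M[:3,3]+s["eef_pos"]
def ray(c,px):
    K,k,R,o=c
    p=cv2.undistortPoints(np.array(px,float).reshape(-1,1,2),K,np.array([k,0,0,0,0.])).reshape(-1,2)
    return o,np.c_[p,np.ones(len(p))]@R.T
def plane(c,px,z):
    o,d=ray(c,px); return o+d*((z-o[2])/d[:,2])[:,None]
def proj(c,X):
    K,k,R,o=c; return cv2.projectPoints(((np.atleast_2d(X)-o)@R),np.zeros(3),np.zeros(3),K,np.array([k,0,0,0,0.]))[0].reshape(-1,2)
def save(n,im,box=None,f=1):
    if box: im=im[box[1]:box[3],box[0]:box[2]]
    cv2.imwrite(f"pics/{n}.png",cv2.resize(im,None,fx=f,fy=f,interpolation=cv2.INTER_CUBIC)[:,:,::-1])
def rep():
    s=get_state(); R=Ro.from_quat(s["tcp_rot"]).as_matrix()
    print("t%.2f"%s["time"],"pos",np.round(s["eef_pos"]*1e3,1),"F",np.round(s["contact_force"],1),"T",np.round(s["wrist_torque"],2),"op%.3f"%s["opening"],"z",np.round(R[:,2],3),"y",np.round(R[:,1],3),"q",np.round(s["qpos"],2)); return s
E
python3 - <<'E'
from h import *
c=cam("top")
print("collar top",plane(c,[[265,201]],.044),"stand shaft/ring",plane(c,[[407,213]],.079),plane(c,[[410,210]],.122))
print("mark",plane(c,[[265,208]],.044))
for n,p,z in[("green",(227,202),.044),("smallgrey",(299,201),.03),("blue",(244,231),.03),("can",(328,150),.04),("key",(416,252),.01)]: print(n,plane(c,[p],z))
rep()
im=cv2.imread("pics/top0.png")[:,:,::-1]
a=cv2.resize(im[170:250,205:325],None,fx=6,fy=6,interpolation=cv2.INTER_CUBIC)
cv2.imwrite("pics/ct.png",a[:,:,::-1])
E
```

```text
collar top [[0.50548778 0.25047068 0.044     ]] stand shaft/ring [[ 0.48204242 -0.06500186  0.079     ]] [[ 0.48672872 -0.06353411  0.122     ]]
mark [[0.48959891 0.25008776 0.044     ]]
green [[0.50182661 0.3374565  0.044     ]]
smallgrey [[0.50757607 0.1740813  0.03      ]]
blue [[0.43658572 0.29920728 0.03      ]]
can [[0.62492104 0.10941532 0.04      ]]
key [[ 0.394257   -0.09912868  0.01      ]]
t0.15 pos [176.4 651.  205.9] F [-0.2 -0.6  0.8] T [-0.    0.05 -0.05] op0.999 z [-0.001 -0.002 -1.   ] y [ 0.262  0.965 -0.002] q [ 1.16  0.29  1.58  0.    1.28 -0.15]
```

View pics/ct.png

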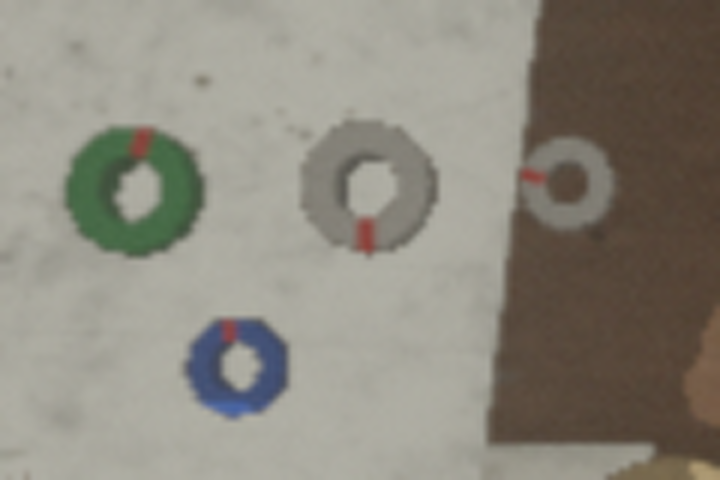

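```bash
python3 -m jog '{"travel":[[25,-31,0],[25,-31,0],[25,-31,0],[25,-31,0],[25,-31,0]],"dr":[[0,0,1],[0,0,1],[0,0,1],[0,0,1],[0,0,1]],"jaw":[0,0,0,0,0]}' 40
python3 -m jog '{"travel":[[25,-31,0],[25,-31,0],[25,-31,0],[25,-31,0],[25,-31,0]],"dr":[[0,0,1],[0,0,1],[0,0,1],[0,0,1],[0,0,1]],"jaw":[0,0,0,0,0]}'
python3 -m jog '{"travel":[[25,-31,-10],[25,-31,-10],[20,-28,-10],[0,0,-10],[0,0,0]],"dr":[[0,0,1],[0,0,1],[0,0,1],[0,0,1],[0,0,0]],"jaw":[0,0,0,0,0]}'
python3 - <<'E'
from h import *
s=rep(); im=read_camera("wrist"); save("w1",im)
c=cam("wrist",s); print(proj(c,[.5055,.2505,.044]))
E
```

```text
time: 0.57
eef_pos: [0.3021, 0.4948, 0.2066]
tcp_rot: [0.088, 0.996, -0.0, -0.0]
contact_force: [1.2, 0.7, -0.2]
opening: 0.999
time: 0.98
eef_pos: [0.4273, 0.3397, 0.2068]
tcp_rot: [0.045, 0.999, -0.0, -0.0]
contact_force: [-0.2, 0.1, -0.2]
opening: 1.0
time: 1.4
eef_pos: [0.4958, 0.2495, 0.1641]
tcp_rot: [0.012, 1.0, -0.001, -0.003]
contact_force: [-0.9, 0.4, -0.6]
opening: 1.0
t1.40 pos [495.8 249.5 164.1] F [-0.9  0.4 -0.6] T [-0.02  0.04 -0.01] op1.000 z [-0.005 -0.001 -1.   ] y [ 0.024  1.    -0.001] q [ 0.28  0.07  1.91  0.    1.17 -1.26]
[[326.77508762 187.76351402]]
```

View pics/w1.png

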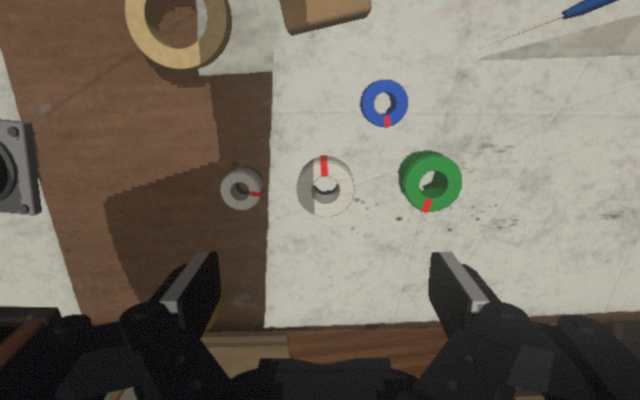

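Wrist view: the collar spans columns 297–354 and rows 156–217. Its red line runs (323,156)–(325,176), and the far top edge is at row ~217.

Run:
```python
from h import *
s=rep(); im=read_camera("wrist"); c=cam("wrist",s)
roi=im[140:230,285:366].astype(int); hsv=cv2.cvtColor(im,cv2.COLOR_RGB2HSV)
red=np.argwhere((im[...,0].astype(int)-im[...,1]>60)[140:230,285:366])
red=red[:,::-1]+[285,140]; p=plane(c,red,.044)
print("red n",len(red),"bbox",red.min(0),red.max(0),"mean",p.mean(0))
l,r,f=plane(c,[(297,187),(354,187),(325.5,217)],.044)
print(l,r,f)
ctr=np.array([f[0]-.025,(l[1]+r[1])/2]); print("centre",ctr)
# top face part of red: within 25mm of centre
q=p[:,:2]-ctr; q=q[np.linalg.norm(q,axis=1)<.0255]
print("mark angle deg",np.degrees(np.arctan2(q[:,1].mean(),q[:,0].mean())), np.linalg.norm(q,axis=1).min())
save("w1c",im,(265,130,385,240),5)
```

```text
t1.45 pos [495.6 250.8 165.3] F [ 0.2 -0.1 -0.3] T [-0.03  0.    0.02] op1.005 z [-0.004 -0.001 -1.   ] y [ 0.022  1.    -0.001] q [ 0.29  0.06  1.91  0.    1.17 -1.26]
red n 137 bbox [319 156] [326 175] mean [0.48676684 0.24830833 0.044     ]
[0.50450256 0.22682549 0.044     ] [0.50557574 0.27482272 0.044     ] [0.53192065 0.25025336 0.044     ]
centre [0.50692065 0.2508241 ]
mark angle deg -172.52128239794268 0.012277437746059584
```

View pics/w1c.png

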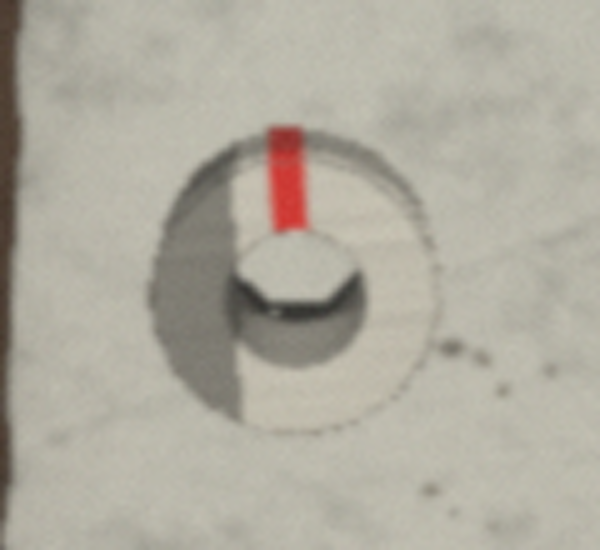

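```bash
python3 -m jog '{"travel":[[6,0,-10],[5,0,-30],[0,0,-40],[0,0,-30],[0,0,-20]],"dr":[[0,0,0],[0,0,0],[0,0,0],[0,0,0],[0,0,0]],"jaw":[60,60,60,60,60]}'
python3 -m jog '{"travel":[[0,0,-15],[0,0,-10],[0,0,0]],"dr":[[0,0,0],[0,0,0],[0,0,0]],"jaw":[60,60,60]}'
python3 -c "
from h import *
s=rep();save('w2',read_camera('wrist'))"
```

```text
time: 1.92
eef_pos: [0.5053, 0.2523, 0.0336]
tcp_rot: [0.009, 1.0, -0.001, -0.002]
contact_force: [-1.0, -0.4, 0.2]
opening: 0.765
time: 2.17
eef_pos: [0.5056, 0.252, 0.0096]
tcp_rot: [0.009, 1.0, -0.001, -0.002]
contact_force: [-0.6, 0.7, 0.5]
opening: 0.766
t2.17 pos [505.6 252.    9.6] F [-0.6  0.7  0.5] T [-0.06  0.   -0.03] op0.766 z [-0.004 -0.001 -1.   ] y [ 0.019  1.    -0.001] q [ 0.28  0.3   1.97  0.    0.88 -1.27]
```

View pics/w2.png

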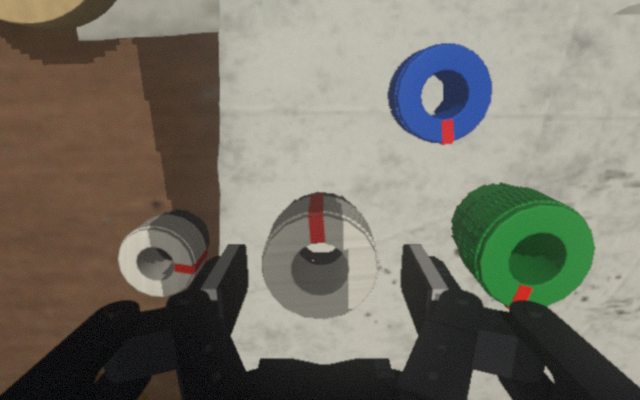

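Collar sits between the pads at (320,255), with clearance to the decoy at left. Closing.

```bash
python3 -c "
from h import *
s=get_state();c=cam('wrist',s);print(plane(c,[(320,269),(318,222),(317,241)],.044))"
python3 -m jog '{"travel":[[1,0,0],[0,0,0],[0,0,0],[0,0,0],[0,0,0]],"dr":[[0,0,0],[0,0,0],[0,0,0],[0,0,0],[0,0,0]],"jaw":[150,255,255,255,255]}' 60
python3 -m jog '{"travel":[[0,0,0],[0,0,0],[0,0,5],[0,0,20],[0,0,35]],"dr":[[0,0,0],[0,0,0],[0,0,0],[0,0,0],[0,0,0]],"jaw":[255,255,255,255,255]}' 60
python3 -c "
from h import *
rep()"
```

```text
[[0.50914275 0.24944706 0.044     ]
 [0.48792561 0.24910957 0.044     ]
 [0.49627354 0.24849958 0.044     ]]
time: 2.63
eef_pos: [0.5099, 0.252, 0.0143]
tcp_rot: [0.01, 1.0, 0.001, 0.001]
contact_force: [-2.4, 0.1, 6.3]
opening: 0.537
time: 3.05
eef_pos: [0.5047, 0.2503, 0.0681]
tcp_rot: [0.01, 1.0, -0.001, -0.005]
contact_force: [-0.7, -0.1, -1.8]
opening: 0.544
t3.05 pos [504.7 250.3  68.1] F [-0.7 -0.1 -1.8] T [0.   0.03 0.02] op0.544 z [-0.009 -0.003 -1.   ] y [ 0.021  1.    -0.003] q [ 0.28  0.21  1.95  0.    1.   -1.27]
```

```bash
python3 -m jog '{"travel":[[0,0,30],[0,-10,35],[3,-35,15],[3,-35,10],[3,-35,5]],"dr":[[0,0,0],[0,0,0],[0,0,0],[0,0,0],[0,0,0]],"jaw":[255,255,255,255,255]}'
python3 -m jog '{"travel":[[2,-35,0],[0,-35,0],[0,-35,0],[0,-35,0],[0,-35,0]],"dr":[[0,0,0],[0,0,0],[0,0,0],[0,0,0],[0,0,0]],"jaw":[255,255,255,255,255]}'
python3 -m jog '{"travel":[[0,-23,0],[0,0,0],[0,0,0]],"dr":[[0,0,0],[0,0,0],[0,0,0]],"jaw":[255,255,255]}'
python3 -c "
from h import *
s=rep();save('w3',read_camera('wrist'));i=read_camera('scene');save('s3',i);
c=cam('wrist',s);print(proj(c,[[.485,-.064,.122],[.485,-.064,.079]]));print(proj(cam('scene'),s['eef_pos']))"
```

```text
time: 3.47
eef_pos: [0.5186, 0.1357, 0.1697]
tcp_rot: [0.009, 1.0, 0.0, 0.003]
contact_force: [1.1, 0.3, -1.7]
opening: 0.541
time: 3.88
eef_pos: [0.5191, -0.0401, 0.167]
tcp_rot: [0.01, 1.0, -0.0, 0.0]
contact_force: [0.4, 0.3, -2.2]
opening: 0.536
time: 4.13
eef_pos: [0.5193, -0.0625, 0.1669]
tcp_rot: [0.012, 1.0, 0.0, 0.0]
contact_force: [-0.4, 0.5, -3.1]
opening: 0.54
t4.13 pos [519.3 -62.5 166.9] F [-0.4  0.5 -3.1] T [ 0.01 -0.01 -0.  ] op0.540 z [ 0.     0.001 -1.   ] y [0.023 1.    0.001] q [-0.31 -0.01  1.99  0.    1.17 -1.86]
[[321.78923093 150.76880222]
 [322.08463556 140.31751607]]
[[380.7077193  196.44805174]]
```

View pics/w3.png

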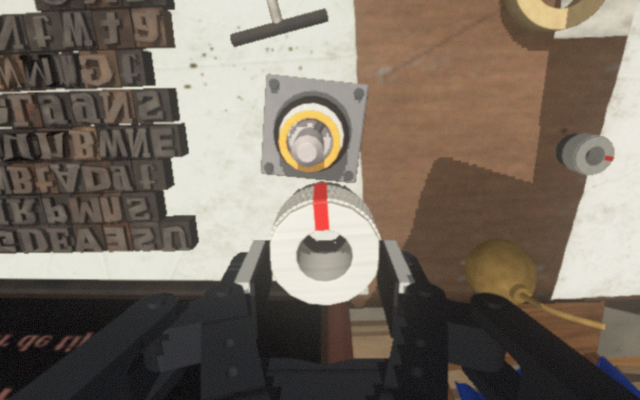

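Collar is held, with its line at (321,205) and top bore at (325,256). The stand's ring is at (311,138) and the shaft top at (307,148). Zooming to find the pin.

```bash
python3 -c "
import cv2,numpy as np
a=cv2.imread('pics/w3.png')[90:185,262:362];b=cv2.imread('pics/w3.png')[178:308,266:386]; d=cv2.imread('pics/s3.png')
f=lambda a,k:cv2.resize(a,None,fx=k,fy=k,interpolation=cv2.INTER_CUBIC)
a=f(a,6);b=f(b,3)
o=np.zeros((600,800,3),np.uint8);o[:570,:600]=a;e=f(d[205:285,330:405],2.6);o[:e.shape[0],602:602+e.shape[1]]=e
e=f(d[150:240,340:415],2.6);o[300:300+e.shape[0],602:602+e.shape[1]]=e
cv2.imwrite('pics/w3c.png',o)"
```

```text
(no output)
```

View pics/w3c.png

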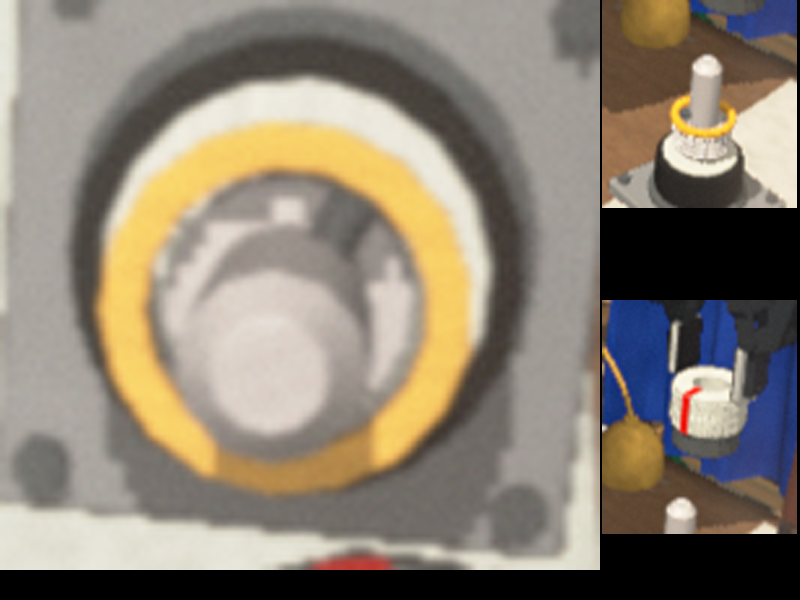

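```bash
python3 - <<'E'
from h import *
s=rep();c=cam("wrist",s); u=lambda x,y:(262+x/6,90+y/6)
print("ring",plane(c,[u(287,307)],.079),"outer w",np.ptp(plane(c,[u(97,307),u(477,307)],.079),0), "tip",plane(c,[u(268,375)],.122))
A=(plane(c,[u(287,307)],.079)[0]+plane(c,[u(268,375)],.122)[0])/2
p=plane(c,[u(352,198),u(340,220),u(328,244)],.083); d=p-A
print("pin",np.round(d*1e3,1),"ang",np.degrees(np.arctan2(d[:,1],d[:,0])))
print("base edges",plane(c,[(271-3,82-5),(367,84),(360,181),(262,175)],.012))
# collar in hand: bore edges top; z of top = TCP+~34
im=cv2.imread("pics/w3.png")[:,:,::-1].astype(int)
red=np.argwhere(im[...,0]-im[...,1]>90); red=red[(red[:,0]>178)&(red[:,0]<240)&(red[:,1]>290)&(red[:,1]<350)][:,::-1]
for r in range(184,232,6):
    m=red[red[:,1]==r]
    if len(m): print(r,m[:,0].min(),m[:,0].max())
E
python3 -c "
import cv2
a=cv2.imread('pics/w3.png')[175:315,255:395];cv2.imwrite('pics/w3d.png',cv2.resize(a,None,fx=4,fy=4,interpolation=2))"
```

```text
t4.23 pos [519.3 -60.9 166.8] F [ 0.3  0.1 -1.9] T [-0.04  0.03 -0.02] op0.539 z [-0.     0.001 -1.   ] y [0.02  1.    0.001] q [-0.31 -0.01  1.99  0.    1.17 -1.86]
ring [[ 0.48538094 -0.07129106  0.079     ]] outer w [0.00094563 0.04543886 0.        ] tip [[ 0.48582808 -0.07161558  0.122     ]]
pin [[-13.3   8.3 -17.5]
 [-10.8   6.8 -17.5]
 [ -8.1   5.3 -17.5]] ang [148.18322364 147.81291634 146.51061389]
base edges [[ 0.43895925 -0.10848191  0.012     ]
 [ 0.44653648 -0.02291622  0.012     ]
 [ 0.53353385 -0.02833382  0.012     ]
 [ 0.52586199 -0.11963018  0.012     ]]
184 315 326
190 314 326
196 314 326
202 313 325
208 314 327
214 314 327
220 315 328
226 315 328
```

View pics/w3d.png

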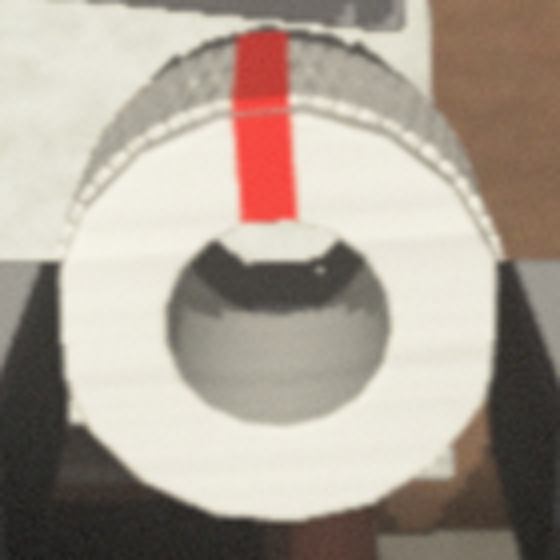

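Run:
```python
from h import *
s=rep();c=cam("wrist",s); u=lambda x,y:(255+x/4,175+y/4)
T=s["eef_pos"]
for dz in(.018,.022,.026,.030,.034):
    z=T[2]+dz
    q=plane(c,[u(60,310),u(496,310),u(166,322),u(390,322),u(278,220),u(278,424),u(278,520),u(264,105),u(269,218)],z)
    b=np.array([(q[4,0]+q[5,0])/2,(q[2,1]+q[3,1])/2])
    d=q[7:,:2]-b; e=q[7]-q[8]
    print(dz,"od",q[1,1]-q[0,1],"bore y,x",q[3,1]-q[2,1],q[5,0]-q[4,0],"far edge",q[6,0]-b[0],"off",(b-T[:2])*1e3,"ang",np.degrees(np.arctan2(d[:,1],d[:,0])),np.degrees(np.arctan2(e[1],e[0])))
```

```text
t4.23 pos [519.3 -60.9 166.8] F [ 0.3  0.1 -1.9] T [-0.04  0.03 -0.02] op0.539 z [-0.     0.001 -1.   ] y [0.02  1.    0.001] q [-0.31 -0.01  1.99  0.    1.17 -1.86]
0.018 od 0.05025008785581461 bore y,x 0.025875428948028238 0.026015870546234998 far edge 0.026143942435341905 off [ 3.752001   -0.89273387] ang [-177.81836187 -176.7294801 ] -178.89676067235905
0.022 od 0.048901910232909546 bore y,x 0.025181207787840443 0.025317881428057243 far edge 0.0254425172305347 off [ 1.7321375  -0.86250417] ang [-177.81836187 -176.7294801 ] -178.89676067235908
0.026 od 0.04755373261000448 bore y,x 0.02448698662765266 0.0246198923098796 far edge 0.024741092025727496 off [-0.28772601 -0.83227446] ang [-177.81836187 -176.7294801 ] -178.89676067235902
0.03 od 0.0462055549870994 bore y,x 0.023792765467464866 0.023921903191701954 far edge 0.02403966682092029 off [-2.30758952 -0.80204476] ang [-177.81836187 -176.7294801 ] -178.89676067235905
0.034 od 0.044857377364194324 bore y,x 0.023098544307277084 0.02322391407352431 far edge 0.023338241616112976 off [-4.32745302 -0.77181506] ang [-177.81836187 -176.7294801 ] -178.89676067235902
```

```bash
python3 -m jog '{"travel":[[-7,-2,0],[-7,-2,0],[-7,-2,0],[-7,-2,0],[-5.7,-1.6,0]],"dr":[[0,0,-7],[0,0,-7],[0,0,-7],[0,0,-7],[0,0,-6.3]],"jaw":[255,255,255,255,255]}'
python3 -m jog '{"travel":[[0,0,0],[0,0,0]],"dr":[[0,0,0],[0,0,0]],"jaw":[255,255]}'
python3 - <<'E'
from h import *
s=rep();i=read_camera("wrist");save("w4",i);t=read_camera("scene")
a=cv2.resize(i[130:310,240:410],None,fx=3,fy=3,interpolation=2)
b=cv2.resize(t[140:290,330:410],None,fx=3.3,fy=3.3,interpolation=2)
o=np.zeros((540,790,3),np.uint8);o[:540,:510]=a;o[:495,515:515+264]=b;save("m4",o)
E
```

```text
time: 4.65
eef_pos: [0.4854, -0.0696, 0.1668]
tcp_rot: [0.306, 0.952, 0.0, -0.0]
contact_force: [-0.9, -0.3, -1.9]
opening: 0.542
time: 4.82
eef_pos: [0.4859, -0.07, 0.167]
tcp_rot: [0.303, 0.953, 0.0, 0.0]
contact_force: [0.1, 0.3, -2.1]
opening: 0.538
t4.82 pos [485.9 -70.  167. ] F [ 0.1  0.3 -2.1] T [-0.   -0.04  0.  ] op0.538 z [ 0.  0. -1.] y [0.577 0.817 0.   ] q [-0.35 -0.09  2.06  0.    1.17 -1.31]
```

View pics/m4.png

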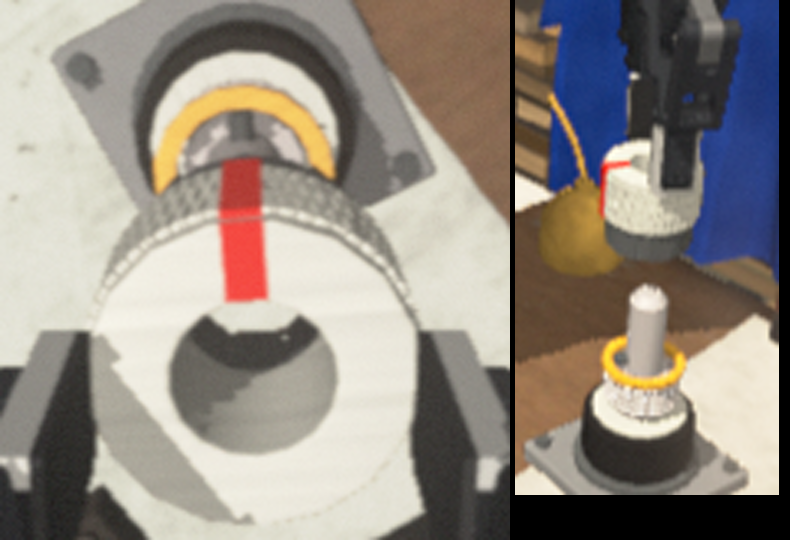

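Pin at (243,125) lines up under the red line at (242,180). The collar is above the shaft in the scene view. Descending.

```bash
python3 -m jog '{"travel":[[0,0,-10],[0,0,-10],[0,0,-8],[0,0,-8],[0,0,0]],"dr":[[0,0,0],[0,0,0],[0,0,0],[0,0,0],[0,0,0]],"jaw":[255,255,255,255,255]}'
python3 -m jog '{"travel":[[0,0,-6],[0,0,-6],[0,0,0]],"dr":[[0,0,0],[0,0,0],[0,0,0]],"jaw":[255,255,255]}'
python3 -c "
from h import *
rep()"
```

```text
time: 5.33
eef_pos: [0.4849, -0.0711, 0.1283]
tcp_rot: [0.304, 0.953, -0.0, -0.001]
contact_force: [1.1, -2.1, -4.2]
opening: 0.541
time: 5.58
eef_pos: [0.4856, -0.0713, 0.1179]
tcp_rot: [0.305, 0.952, -0.0, -0.0]
contact_force: [1.3, -1.8, -3.9]
opening: 0.539
t5.58 pos [485.6 -71.3 117.9] F [ 1.3 -1.8 -3.9] T [-0.41 -0.26 -0.04] op0.539 z [-0.001 -0.    -1.   ] y [ 0.58   0.814 -0.001] q [-0.35 -0.03  2.1  -0.    1.07 -1.3 ]
```

```bash
python3 -m jog '{"travel":[[0.3,-0.5,-5],[0,0,-5],[0,0,0]],"dr":[[0,0,0],[0,0,0],[0,0,0]],"jaw":[255,255,255]}'
python3 -m jog '{"travel":[[0,0,-3],[0,0,-3],[0,0,0]],"dr":[[0,0,0],[0,0,0],[0,0,0]],"jaw":[255,255,255]}'
python3 -m jog '{"travel":[[0,0,-2],[0,0,0]],"dr":[[0,0,0],[0,0,0]],"jaw":[255,255]}'
python3 -m jog '{"travel":[[0,0,-2],[0,0,0]],"dr":[[0,0,0],[0,0,0]],"jaw":[255,255]}'
python3 -c "
from h import *
rep()"
```

```text
time: 5.83
eef_pos: [0.486, -0.0717, 0.1081]
tcp_rot: [0.305, 0.952, -0.0, -0.0]
contact_force: [1.2, -2.0, -3.7]
opening: 0.541
time: 6.08
eef_pos: [0.4863, -0.0717, 0.1026]
tcp_rot: [0.305, 0.952, -0.0, 0.0]
contact_force: [1.2, -1.8, -3.2]
opening: 0.542
time: 6.25
eef_pos: [0.4864, -0.0718, 0.101]
tcp_rot: [0.305, 0.952, -0.0, 0.0]
contact_force: [1.3, -2.3, -2.6]
opening: 0.535
time: 6.42
eef_pos: [0.4864, -0.0718, 0.099]
tcp_rot: [0.305, 0.952, -0.0, 0.0]
contact_force: [1.1, -1.5, -0.8]
opening: 0.539
t6.42 pos [486.4 -71.8  99. ] F [ 1.1 -1.5 -0.8] T [-0.42 -0.23 -0.01] op0.539 z [ 0. -0. -1.] y [ 0.58   0.814 -0.   ] q [-0.35 -0.    2.11 -0.    1.03 -1.3 ]
```

```bash
for i in 1 2 3; do python3 -m jog '{"travel":[[0,0,-1.5],[0,0,0]],"dr":[[0,0,0],[0,0,0]],"jaw":[255,255]}' | egrep 'eef|force'; done
python3 - <<'E'
from h import *
s=rep();i=read_camera("wrist");t=read_camera("scene")
a=cv2.resize(i[130:310,240:410],None,fx=2.5,fy=2.5,interpolation=2)
b=cv2.resize(t[160:290,325:410],None,fx=4,fy=4,interpolation=2)
o=np.zeros((520,790,3),np.uint8);o[:450,:425]=a;o[:520,430:430+340]=b;save("m5",o)
E
```

```text
eef_pos: [0.4864, -0.0718, 0.0975]
contact_force: [1.3, -1.8, -1.0]
eef_pos: [0.4863, -0.0718, 0.096]
contact_force: [0.8, -2.5, -1.4]
eef_pos: [0.4863, -0.0718, 0.0944]
contact_force: [1.0, -2.6, -1.0]
t6.92 pos [486.3 -71.8  94.4] F [ 1.  -2.6 -1. ] T [-0.49 -0.26  0.01] op0.538 z [ 0. -0. -1.] y [ 0.58   0.814 -0.   ] q [-0.35  0.01  2.11 -0.    1.02 -1.3 ]
```

View pics/m5.png

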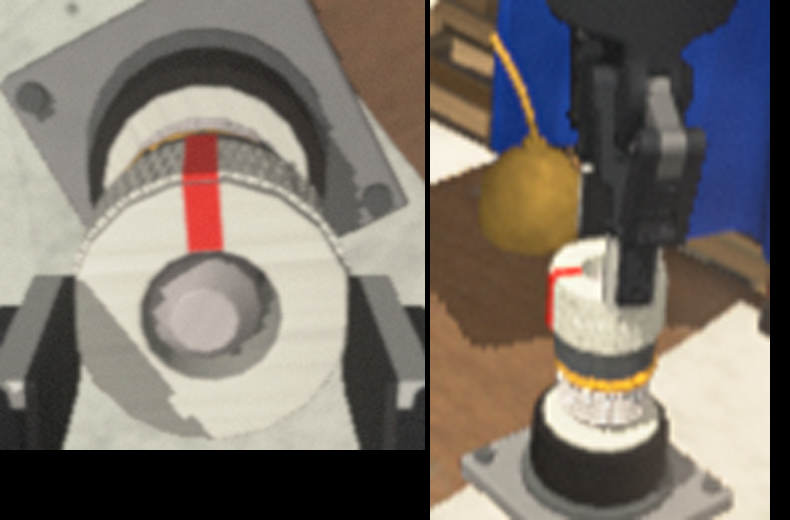

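Shaft is inside the bore and the skirt is just above the brass ring at (605,375). Continuing under force watch.

```bash
for i in 1 2 3 4; do python3 -m jog '{"travel":[[0,0,-1.5],[0,0,0]],"dr":[[0,0,0],[0,0,0]],"jaw":[255,255]}' | egrep 'eef|force'; done; python3 -c "
from h import *
rep()"
```

```text
eef_pos: [0.4867, -0.0719, 0.0934]
contact_force: [1.1, -2.6, 1.2]
eef_pos: [0.4867, -0.0719, 0.092]
contact_force: [0.6, -2.8, 2.6]
eef_pos: [0.4867, -0.0719, 0.0905]
contact_force: [0.5, -3.7, 3.4]
eef_pos: [0.4868, -0.072, 0.0889]
contact_force: [0.8, -3.5, 5.3]
t7.68 pos [486.8 -72.   88.9] F [ 0.8 -3.5  5.3] T [-0.68 -0.11  0.01] op0.538 z [ 0.001 -0.001 -1.   ] y [0.58  0.814 0.   ] q [-0.35  0.01  2.11 -0.    1.01 -1.3 ]
```

```bash
for i in 1 2 3; do python3 -m jog '{"travel":[[0,-0.3,-1],[0,0,0]],"dr":[[0,0,0],[0,0,0]],"jaw":[255,255]}' | egrep 'eef|force'; done; python3 -c "
from h import *
rep()"
```

```text
eef_pos: [0.4868, -0.072, 0.088]
contact_force: [1.0, -2.8, 6.4]
eef_pos: [0.4868, -0.0721, 0.0871]
contact_force: [1.0, -2.1, 5.8]
eef_pos: [0.4868, -0.0722, 0.0863]
contact_force: [1.0, -1.4, 6.9]
t8.18 pos [486.8 -72.2  86.3] F [ 1.  -1.4  6.9] T [-0.2 -0.1  0. ] op0.540 z [ 0.001  0.001 -1.   ] y [0.581 0.814 0.002] q [-0.35  0.02  2.12  0.    1.01 -1.31]
```

```bash
for i in 1 2 3; do python3 -m jog '{"travel":[[0,0,-0.7],[0,0,0],[0,0,0]],"dr":[[0,0,0],[0,0,0],[0,0,0]],"jaw":[255,255,255]}' | egrep 'eef|force'; done; python3 -c "
from h import *
rep()"
```

```text
eef_pos: [0.4869, -0.0722, 0.0862]
contact_force: [-1.4, -0.9, 9.1]
eef_pos: [0.487, -0.0722, 0.0862]
contact_force: [-3.3, -0.8, 13.5]
eef_pos: [0.487, -0.0722, 0.0861]
contact_force: [-3.1, -0.4, 16.0]
t8.93 pos [487.  -72.2  86.1] F [-3.1 -0.4 16. ] T [ 0.02  0.72 -0.01] op0.539 z [ 0.001  0.001 -1.   ] y [0.58  0.814 0.001] q [-0.35  0.02  2.11  0.    1.01 -1.31]
```

```bash
python3 -m jog '{"travel":[[0,0,0],[0,0,0],[0,0,0],[0,0,0],[0,0,0]],"dr":[[0,0,0],[0,0,0],[0,0,0],[0,0,0],[0,0,0]],"jaw":[255,255,255,255,255]}' 60
python3 - <<'E'
from h import *
s=rep();t=read_camera("scene");i=read_camera("wrist");c=cam("scene")
a=np.array([.4856,-.0714,0])
k=5;o=t[170:290,325:410]; o=cv2.resize(o,None,fx=k,fy=k,interpolation=2)
v=np.array([.45,-.6]) # toward camera, approx
d=c[3][:2]-a[:2]; d/=np.linalg.norm(d)
for z,r,col in((.072,.022,(0,255,0)),(.088,.022,(0,255,255)),(.116,.025,(255,0,255))):
    p=proj(c,a+np.r_[d*r,z])[0]; q=tuple(int(x) for x in((p-[325,170])*k)); cv2.circle(o,q,3,col,-1)
w=cv2.resize(i[120:300,250:400],None,fx=2.4,fy=2.4,interpolation=2)
m=np.zeros((600,790,3),np.uint8);m[:600,:425]=o;m[:w.shape[0],428:428+w.shape[1]]=w;save("m6",m)
E
```

```text
time: 9.35
eef_pos: [0.487, -0.0722, 0.0862]
tcp_rot: [0.305, 0.952, 0.001, 0.0]
contact_force: [-3.6, -0.3, 15.8]
opening: 0.539
t9.35 pos [487.  -72.2  86.2] F [-3.6 -0.3 15.8] T [-0.1   0.65  0.02] op0.539 z [ 0.001  0.001 -1.   ] y [0.58  0.814 0.001] q [-0.35  0.02  2.11  0.    1.01 -1.31]
```

View pics/m6.png

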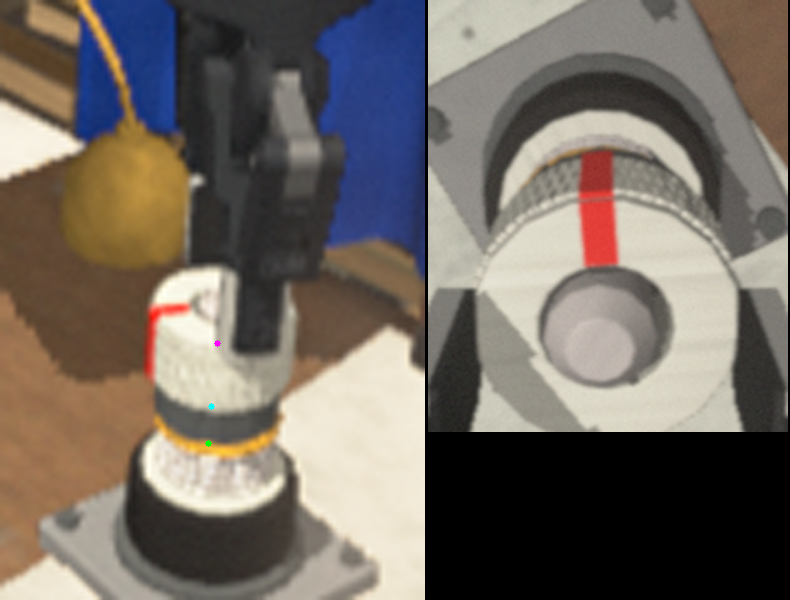

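The skirt/ring boundary sits at the projected seat height, green dot at (208,443), and the head/skirt line is within about a millimetre of its projected height. The collar is home, held at about 16 N.

```bash
python3 -c "
from h import *
print(sign_off());rep()"
```

```text
the job is handed in; nothing more can be done
None
the job is handed in; nothing more can be done
```

The collar is on its seat with the pin in the keyway. The arm still grips it at a commanded 60 N and holds it down. I handed in at about 9.5 s.

- **Alignment:** The wrist view put the pin at about 148° in the world frame. I turned the red line by −34° to match. No search turning was needed, because the keyway went straight over the pin.
- **Seating:** The spring was first felt at a TCP height of about 93.5 mm. A hard stop came at 86.2 mm, which is about 7.3 mm of travel against the 7 mm expected. An unkeyed collar would have stopped on the pin, before it ever touched the ring.
- **Hold:** The push was steady at about 16 N, with about 3.6 N sideways. In the last scene picture the underside of the skirt lies at the projected 72 mm seat height.
- **Disagreements:**
  - The gripper opening read 0.54, though a 50 mm head on an 85 mm opening suggests 0.59.
  - My two measurements of the mark angle differed by about 5°; I used the one taken in hand.
  - While gripping, the fingers touched the table at about 6 N and the tool rose about 5 mm.
- **Bystanders:** I did not go near the oil can, tape roll, T-shaped key or cork block. I did not measure them again at the end.

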